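Level the toaster stand with its push-and-turn foot

TASK

The wooden stand for the toaster is not level. Pick up the blue spirit level, tip it end-up to about 30 degrees in the air for a moment so that its bubble runs freely to one end, bring it back level, lay it lengthwise on the middle of the black strip on the board, press it down lightly onto the board and let go of it. Then push the red knob of the levelling foot right down against its spring and, keeping it pushed down, turn it until the bubble rests midway between the two black lines; finish there, still holding the knob pushed down (do not let go), and leave the other things alone.

Things in the scene. Friction and masses are not known exactly. Their poses are not given: they have to be found in the camera images.
- level_center (a point): Blue spirit level, 160 x 28 x 42 mm (long, wide, high), 0.21 kg, black rubber ends, green vial in its top; starts upright on the worktop. The point is its centre, 21 mm above its flat underside. Axes: x along its length, z up. Grasp it across its 28 mm width at mid length. It may lie on the strip either way round.
- bubble (a joint): White bubble in the level's vial: offset in m from the vial's middle along the level's own +x. It runs to the higher end, about 0.4 mm per mrad of slope, with stops at -0.020 and 0.020, and settles in about 1.5 s. 0 = midway between the two black lines (8.5 mm either side of the middle; the bubble shows about 13 mm long).
- strip (a point): Centre of the black strip (34 x 190 mm, white lines across its ends) on the stand's wooden board, on its upper face, about 50 mm above the worktop. Axes: y along the strip (+y away from the knob, to the hinged end), z the board's upward normal: it tilts with the board. The slope runs along y; at the start the knob end is low by 0.02 to 0.055 rad.
- knob_grip (a point): Red wing knob of the levelling foot, 190 mm from the strip's centre towards its -y. The point is on the knob's vertical axis, half-way up the wing, about 100 mm above the worktop. The wing's top is 14 mm above it, the round flange (52 mm wide) under the wing 16 mm below it. Axes: x along the wing, z up. The wing is 46 mm long (x) and 13 mm thick (y).
- foot_push (a joint): How far the red knob is pushed down, in m: 0 up (sprung), 0.006 at the bottom stop. About 3 N starts it moving, 8 to 9 N takes it to the stop.
- board: Wooden board of the stand, 160 x 300 x 16 mm; origin on the hinge at the middle of its +y end (away from the knob), on its underside. Axes as strip.
- mug_striped: Mug with yellow and red stripes, 85 mm wide, 93 mm high, a bystander; origin at its underside.
- jar: Jar with a black lid, 63 mm wide, 94 mm high, a bystander; origin at its underside. Mind the fixed tap on the left, between it and the robot: the spout rises at x 0.335, y 0.553, arches 0.43 m above the worktop and comes down to 0.30 m at x 0.18, y 0.43. Two lamps hang at x 0.18, y 0.59 and x 0.20, y -0.18 (140 mm wide, lower ends 0.92 m above the worktop).
- salt_dish: Small grey footed dish, 68 mm wide, 46 mm high, a bystander; origin at its underside.
- foot_knob: The same red knob; origin on its axis at the flange's underside, 24 mm below knob_grip when up; axes the same. Clockwise from above raises the board's knob end, about 0.04 rad of slope per rad of turn; drag 0.12 N m; it stays where it is turned to and does not rise or sink in turning. 0.5 to 1.3 rad clockwise levels the board from the start; there is 0.5 rad to spare before the stop.
Not all that is in view belongs to the job. What is shaped like the part that bears level_center but yellow is not meant.

How it is judged:
By the outcome, as a careful person would: the job done as asked, in the order asked, and still so for the second after the job is handed in, while the arm keeps its last pose, push and grip.
It also fails if it takes over 69 s, if anything falls off the work surface, if the arm or the gripper's body presses on something with over 40 N, if the wrist force passes 120 N, or if a joint passes its speed limit or range.

ROBOT

A 7-joint arm with a two-finger parallel gripper is mounted at the origin on the work surface; the furniture and walls round the work are solid. World frame = base frame: x ahead of the robot, y to its left, z up, the work surface at z = 0. Lengths are in m, angles in rad, forces in N, time in s.
With the tool pointing down it reaches from about 0.425 to 0.925 m from the base axis. Payload 6.8 kg.
Tool frame: the origin (TCP) lies midway between the tips of the shut fingers; the grasp point (between the pads) lies 19 mm behind it (grip_point_offset is the z of the grasp point in the tool frame, in m); z points along the fingers, y is the line along which they close (so a half turn about z gives the same grasp; the last joint's range is limited). The gripper opens to 85 mm and grips with 20 to 120 N. Pads are 22 mm wide; open, the fingers measure 114 mm over their backs; the gripper's body (76 mm by 85 mm) begins 54 mm behind the grasp point. The pads swing forward as they close: fully open they stand 13 mm farther back than shut.
Start: joints at [1.18, 0.477, 0.022, 1.555, -0.011, 1.109, -0.083], TCP at [0.188, -0.648, 0.231] pointing down, gripper open.
Joint ranges: [-2.96, 2.96], [-0.34, 2.1], [-1.41, 1.46], [0.24, 2.44], [-1.37, 4.51], [0.17, 1.92], [-2.96, 2.96]. Speed limits (rad/s): [2.39, 2.39, 3.14, 3.14, 3.14, 3.14, 3.14].

INTERFACE

Orientations are given as a rotation vector (axis times angle).
In Python, from bench import get_obs, grab_frame, calibration, hand_in, grip_point_offset gives the robot as it stands.
- The arm moves only by the shell command python3 -m pendant 'ROWS' [OPENING] [FORCE]. ROWS is a JSON object of lists of equal length, an entry for each row: "translation": the shift along the world's x, y, z in units of 25 mm (1.0 is 25 mm), a list of three; "delta_rot": the turn, a rotation vector about the world's x, y, z in units of 5 degrees (1.0 is 5 degrees), a list of three. In form: {"translation": [[dx, dy, dz], ...], "delta_rot": [[rx, ry, rz], ...]}. A call has 1 to 12 rows; each row is the pose to reach, as a shift and turn from the pose commanded when the call began; what a row does not reach only later rows make up. A row lasts 1/8 s, in which the tool goes at most 62.5 mm and 10.7 degrees, less where a joint would pass 70% of its speed; a pose out of reach is approached as far as the arm can. A call with a gripper value outside its range is refused whole. OPENING is the opening, from 0 (shut) to 1 (fully open), set as the call begins (- or left out, the last holds). The fingers move at their own pace and stop on an object; FORCE is the grip in N (left out, the last holds). Time passes only in rows, so rows that repeat a pose let the fingers close. It gives the time, the measured TCP pose, the force, the opening and the grip force at its end, in the units of the state.
- get_obs(): the state, without advancing time (a new reading comes with each control period).
- grab_frame(name): name is "scene" or "top" or "wrist"; returns (picture, depth): 384x512x3 uint8, red, green, blue; 384x512 float32, m along the optical axis (not along the pixel's ray), 0 where there is no reading.
- calibration(name): a dict with "K" (3x3 intrinsics, pixels), "rvec" (rotation vector, rad) and "tvec" (3), from world to camera coordinates, as OpenCV has them. Camera axes: x right, y down, z forward; pixel columns grow to the right and rows downward; lengths in m; the calibration is good to about 2 mm. A picture is of the moment at which its call begins: read the wrist's pose just before it. calibration takes no time and is no camera call; for the wrist camera it gives the pose at the moment of the call.
- hand_in(): hands the job in; it is judged then, once.
The state is a dict: "clock": time; "joints": joint angles; "qvel": joint speeds; "tau": joint torques, N m; "tcp_pos": TCP position; "orientation": TCP orientation; "contact_force": force on the tool from outside, world axes, zero at the start; "moment": the same for the moment, N m; "grip_width": finger opening in m; "gripper_force": force on a finger pad.
Only numpy, scipy, OpenCV 4.12 (cv2) and the standard library are available. Lean on these libraries where they do the work, as an engineer would, in place of code of your own. Each camera call takes 0.05 s, during which the arm holds its last target. There are 200 camera calls.

## Working session

There is one attempt and no reset: what is moved stays moved. The work goes in short steps, Python scripts to look and compute and a shell command to move; the robot and the scene stay as the last step left them, time stands still between calls to the robot, and variables do not carry over. Pictures are saved under pics/ and viewed, at most 10 in all, crops included, and the job is handed in when it is done.

```bash
ls; mkdir -p pics
python3 - <<'E'
from bench import *
import cv2,numpy as np
print(get_obs(),grip_point_offset)
for n in ("scene","top"):
    p,d=grab_frame(n); cv2.imwrite(f"pics/{n}0.png",p[:,:,::-1]); np.savez(f"{n}0.npz",p=p,d=d,**calibration(n)); print(n,calibration(n))
a=cv2.imread("pics/scene0.png");b=cv2.imread("pics/top0.png")
E
```

```text
pics
{'clock': 0.0, 'joints': array([ 1.17988393,  0.47780965,  0.02236243,  1.55642799, -0.01153701,
        1.10930497, -0.08308578]), 'qvel': array([-0.00057327,  0.00127295,  0.00108414,  0.00053474, -0.00156371,
       -0.00151231, -0.00061183]), 'tau': array([-1.29568275e-05, -5.96452260e+01,  1.60773542e+00, -2.81203043e+01,
        1.24886743e-02,  9.21315135e-03, -1.44599341e-05]), 'tcp_pos': array([ 0.18818451, -0.64763045,  0.23032965]), 'orientation': array([-3.10846938e+00, -4.42509244e-01,  5.77865455e-04]), 'contact_force': array([-0.0287615 , -0.1535761 ,  0.62358342]), 'moment': array([-0.02764451, -0.0348248 ,  0.02720492]), 'gripper_force': 0.0, 'grip_width': 0.08544130501708375} -0.0187
scene {'K': array([[461.88491157,   0.        , 255.88131945],
       [  0.        , 461.88491157, 182.47211125],
       [  0.        ,   0.        ,   1.        ]]), 'rvec': array([ 0.82808405, -2.30460292,  1.33651886]), 'tvec': array([0.34717226, 0.20794513, 1.75144079])}
top {'K': array([[376.2153459 ,   0.        , 250.49509337],
       [  0.        , 376.2153459 , 198.12360701],
       [  0.        ,   0.        ,   1.        ]]), 'rvec': array([ 2.14917727, -2.18119068,  0.11921895]), 'tvec': array([0.01269091, 0.46845527, 1.28742607])}
```

View pics/scene0.png

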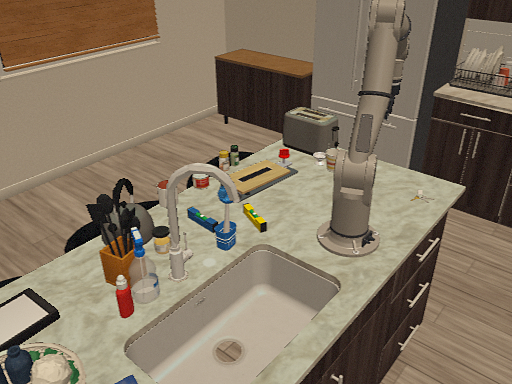

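View pics/top0.png

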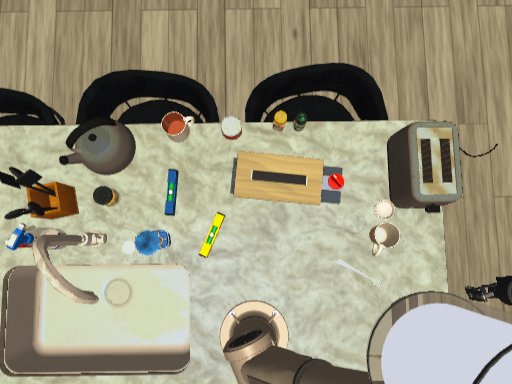

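The top view shows the blue level at (172,192), the yellow decoy at (212,235), the strip at (279,177) and the red knob at (336,181). The scene view agrees.

```bash
cat > h.py <<'E'
import numpy as np,cv2
from bench import *
def snap(n,f=None):
    c=calibration(n);p,d=grab_frame(n)
    if f: cv2.imwrite(f"pics/{f}.png",p[:,:,::-1])
    return p,d,c
def cast(c,uv,z):
    R=cv2.Rodrigues(np.array(c["rvec"]))[0];t=np.array(c["tvec"])
    uv=np.atleast_2d(np.array(uv,float));r=np.c_[uv,np.ones(len(uv))]@np.linalg.inv(c["K"]).T@R
    o=-R.T@t
    return o+r*((z-o[2])/r[:,2])[:,None]
def depthpts(c,uv,d):
    R=cv2.Rodrigues(np.array(c["rvec"]))[0]
    uv=np.array(uv);x=np.c_[uv,np.ones(len(uv))]@np.linalg.inv(c["K"]).T*d[uv[:,1],uv[:,0]][:,None]
    return (x-np.array(c["tvec"]))@R
def masks(p):
    r,g,b=[p[:,:,i].astype(int) for i in range(3)]
    return dict(blue=(b>r+35)&(b>g+15),red=(r>g+80)&(r>b+80),black=(p.max(2)<60),green=(g>r+60)&(g>b+30))
def uvs(m,box):
    x0,x1,y0,y1=box;y,x=np.nonzero(m[y0:y1,x0:x1]);return np.c_[x+x0,y+y0]
def rect(P): # metric min-area rect in world xy: centre, size, angle of long axis
    (c,s,a)=cv2.minAreaRect(P[:,:2].astype(np.float32))
    if s[0]<s[1]: s=s[::-1];a+=90
    return np.round(c,4),np.round(s,4),round((a+90)%180-90,2)
E
python3 - <<'E'
from h import *
z=np.load("top0.npz");p,d=z["p"],z["d"];M=masks(p)
for k,box,h in(("blue",(155,190,160,225),.042),("black",(245,312,165,190),.05),("red",(322,350,168,195),.10)):
    u=uvs(M[k],box);P=cast(z,u,h);D=depthpts(z,u,d);print(k,len(u),u.mean(0),rect(P),P.mean(0),"depth z",np.percentile(D[:,2],[10,50,90]))
b=cast(z,[[237,152],[323,157],[321,205],[233,199]],.05);print(b)
print(cast(z,[[384,209],[385,237],[212,235],[279,177]],.05))
R=cv2.Rodrigues(get_obs()["orientation"])[0];print(R)
E
```

```text
blue 310 [171.18064516 191.87741935] (array([0.4942, 0.2798]), array([0.1512, 0.0337]), -4.6) [0.4927527 0.2793176 0.042    ] depth z [0.02321909 0.04101629 0.04538373]
black 431 [278.86310905 177.09512761] (array([ 0.5375, -0.0927]), array([0.1835, 0.0278]), 83.36) [ 0.53738147 -0.09301617  0.05      ] depth z [0.04877742 0.05261224 0.05669412]
red 195 [335.72307692 181.03076923] (array([ 0.5148, -0.2762]), array([0.0504, 0.0496]), -2.14) [ 0.51313449 -0.27687805  0.1       ] depth z [0.08051512 0.08596129 0.114839  ]
[[ 0.62771188  0.050268    0.05      ]
 [ 0.60560754 -0.24765502  0.05      ]
 [ 0.43870529 -0.23483256  0.05      ]
 [ 0.46378579  0.06574434  0.05      ]]
[[ 0.4218173  -0.44939426  0.05      ]
 [ 0.32674359 -0.44768672  0.05      ]
 [ 0.34213736  0.13809303  0.05      ]
 [ 0.53769782 -0.09351993  0.05      ]]
[[ 9.60261078e-01  2.79102736e-01 -5.70148789e-04]
 [ 2.79103297e-01 -9.60259796e-01  1.57269913e-03]
 [-1.08546330e-04 -1.66933217e-03 -9.99998601e-01]]
```

```bash
python3 -m pendant '{"translation":[[10.9,19.9,0.8],[10.9,19.9,0.8],[10.9,19.9,0.8],[10.9,19.9,0.8],[10.9,19.9,0.8],[10.9,19.9,0.8],[10.9,19.9,0.8],[10.9,19.9,0.8],[10.9,19.9,0.8],[10.9,19.9,0.8],[10.9,19.9,0.8]],"delta_rot":[[0,0,2],[0,0,4],[0,0,6],[0,0,8],[0,0,10],[0,0,12],[0,0,14],[0,0,16],[0,0,18],[0,0,20],[0,0,20]]}' 1 40
python3 -m pendant '{"translation":[[1.4,17.2,0],[1.4,17.2,0],[1.4,17.2,0],[1.4,17.2,0],[1.4,17.2,0],[1.4,17.2,0],[1.4,17.2,0],[1.4,17.2,0],[1.4,17.2,0],[1.4,17.2,0]],"delta_rot":[[0,0,2],[0,0,4],[0,0,6],[0,0,8],[0,0,10],[0,0,11.8],[0,0,11.8],[0,0,11.8],[0,0,11.8],[0,0,11.8]]}'
python3 - <<'E'
from h import *
o=get_obs();print(o["joints"],o["tcp_pos"],cv2.Rodrigues(o["orientation"])[0])
p,d,c=snap("wrist","w1");M=masks(p);u=uvs(M["blue"],(0,512,0,384));D=depthpts(c,u,d)
k=(abs(D[:,2]-.042)<.008)&(np.hypot(D[:,0]-.494,D[:,1]-.28)<.12);print(k.sum(),u[k].mean(0));print(rect(cast(c,u[k],.042)),rect(D[k]))
E
```

```text
clock: 1.48
tcp_pos: [0.4608, -0.15, 0.251]
orientation: [-1.659, -2.667, 0.0]
contact_force: [0.1, -1.0, -0.1]
grip_width: 0.0854
gripper_force: 0.0
clock: 2.72
tcp_pos: [0.4966, 0.2768, 0.251]
orientation: [0.139, 3.139, -0.003]
contact_force: [0.2, -0.7, -0.6]
grip_width: 0.0856
gripper_force: 0.0
[ 0.06679414  0.41624469 -0.88646355  1.74730821  0.35204684  1.14723605
  0.55653341] [0.49660768 0.27684993 0.25097476] [[-9.96094899e-01  8.82890038e-02 -6.73594914e-05]
 [ 8.82889963e-02  9.96093572e-01 -1.62728377e-03]
 [-7.65749069e-05 -1.62687617e-03 -9.99998674e-01]]
1530 [260.44444444 154.84444444]
(array([0.4924, 0.2831]), array([0.1485, 0.0258]), -4.32) (array([0.4924, 0.2832]), array([0.1484, 0.0259]), -4.34)
```

View pics/w1.png

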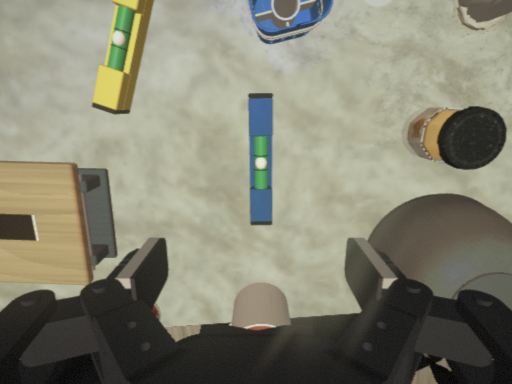

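The wrist view shows the blue level at (260,158), upright, with 148 x 26 mm of blue visible. It measures (0.492, 0.283) at -4.3°, which agrees with the top view.

```bash
python3 -m pendant '{"translation":[[-0.13,0.13,-2],[-0.13,0.13,-4],[-0.13,0.13,-6],[-0.13,0.13,-7.5],[-0.13,0.13,-8.5],[-0.13,0.13,-9.2],[-0.13,0.13,-9.7],[-0.13,0.13,-9.7]],"delta_rot":[[0,0,0.15],[0,0,0.15],[0,0,0.15],[0,0,0.15],[0,0,0.15],[0,0,0.15],[0,0,0.15],[0,0,0.15]]}'
python3 -m pendant '{"translation":[[0,0,0],[0,0,0],[0,0,0],[0,0,0],[0,0,0],[0,0,0]],"delta_rot":[[0,0,0],[0,0,0],[0,0,0],[0,0,0],[0,0,0],[0,0,0]]}' 0 50
```

```text
clock: 3.78
tcp_pos: [0.4926, 0.2821, 0.0085]
orientation: [-0.112, -3.139, 0.001]
contact_force: [0.6, 0.7, 0.7]
grip_width: 0.0855
gripper_force: 0.0
clock: 4.53
tcp_pos: [0.493, 0.2828, 0.0094]
orientation: [0.111, 3.139, 0.001]
contact_force: [0.1, -0.6, 6.1]
grip_width: 0.0277
gripper_force: 50.9
```

```bash
python3 -m pendant '{"translation":[[0,0,1],[0,0,2.5],[0,0,4],[0,0,5.5],[0,0,7],[0,0,7],[0,0,7],[0,0,7],[0,0,7],[0,0,7],[0,0,7],[0,0,7]],"delta_rot":[[0,0,0],[0,0,0],[0,0,0],[0,0,0],[-0.1,-1,0],[-0.2,-2,0],[-0.3,-3,0],[-0.4,-4,0],[-0.5,-5,0],[-0.5,-6.1,0],[-0.5,-6.1,0],[-0.5,-6.1,0]]}'
python3 -m pendant '{"translation":[[0,0,0],[0,0,0],[0,0,0],[0,0,0],[0,0,0],[0,0,0],[0,0,0],[0,0,0],[0,0,0],[0,0,0]],"delta_rot":[[0,0,0],[0,0,0],[0,0,0],[0,0,0],[0,0,0],[0,0,0],[0,0,0],[0,0,0],[0,0,0],[0,0,0]]}'
python3 - <<'E'
from h import *
o=get_obs();R=cv2.Rodrigues(o["orientation"])[0];print(R,o["joints"],o["gripper_force"])
p,d,c=snap("scene");cv2.imwrite("pics/s2.png",cv2.resize(p[150:290,150:330,::-1],None,fx=3,fy=3))
E
```

```text
clock: 6.02
tcp_pos: [0.4928, 0.2825, 0.1838]
orientation: [0.092, 2.608, -0.034]
contact_force: [0.7, 0.5, -2.2]
grip_width: 0.0274
gripper_force: 50.0
clock: 7.28
tcp_pos: [0.4926, 0.2826, 0.1838]
orientation: [0.092, 2.606, -0.033]
contact_force: [0.1, -0.1, -1.6]
grip_width: 0.0273
gripper_force: 50.0
[[-0.85872668  0.07209693  0.5073367 ]
 [ 0.05918222  0.99738153 -0.0415637 ]
 [-0.50900487 -0.00566654 -0.86074499]] [-0.28312878  0.29085252 -0.67688165  2.14751133  1.04123567  0.73939626
 -0.20564776] 49.98871564865112
```

View pics/s2.png

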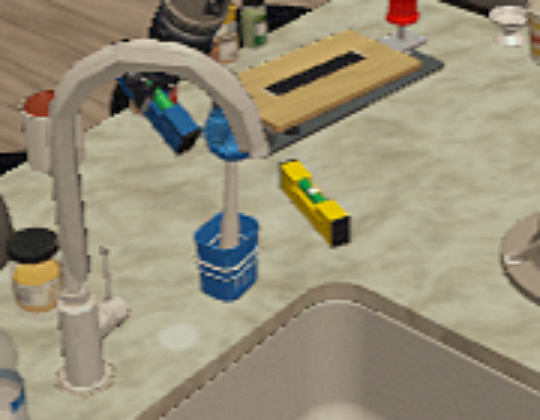

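The crop shows the level held and tipped about 30°, with its near end low at (185,140).

```bash
python3 -m pendant '{"translation":[[0,0,0],[0,0,0],[0,0,0],[0,0,0],[0,0,0],[0,0,0],[0,0,0],[0,0,0]],"delta_rot":[[0.1,1,0],[0.2,2,0],[0.3,3,0],[0.4,4,0],[0.4,5,0],[0.5,6.1,0],[0.5,6.1,0],[0.5,6.1,0]]}'
python3 -m pendant '{"translation":[[0.2,-1.5,0],[0.4,-3,0],[0.6,-4.5,0],[0.8,-6,0],[1,-7.5,0],[1.2,-9,0],[1.4,-10.5,0],[1.5,-12,0],[1.7,-13.5,0],[1.8,-15,0],[1.8,-15,0],[1.8,-15,0]],"delta_rot":[[0,0,-1.8],[0,0,-3.6],[0,0,-5.4],[0,0,-7.2],[0,0,-9],[0,0,-10.8],[0,0,-12.6],[0,0,-14.4],[0,0,-16.2],[0,0,-18],[0,0,-18.5],[0,0,-18.5]]}'
python3 - <<'E'
from h import *
o=get_obs();R=cv2.Rodrigues(o["orientation"])[0];print(R,o["joints"],o["tcp_pos"],o["gripper_force"])
np.save("Rl.npy",R)
p,d,c=snap("wrist","w3");np.savez("w3.npz",p=p,d=d,**c)
p,d,c=snap("top");np.savez("t3.npz",p=p,d=d,**c)
E
```

```text
clock: 8.32
tcp_pos: [0.492, 0.2826, 0.1836]
orientation: [0.11, 3.139, -0.001]
contact_force: [0.5, 0.0, -1.6]
grip_width: 0.0275
gripper_force: 50.0
clock: 9.82
tcp_pos: [0.537, -0.0918, 0.184]
orientation: [2.342, 2.092, -0.0]
contact_force: [0.6, 0.6, -2.0]
grip_width: 0.0273
gripper_force: 50.0
[[ 1.12417743e-01  9.93660896e-01  5.23547268e-04]
 [ 9.93660733e-01 -1.12417283e-01 -8.37922935e-04]
 [-7.73755494e-04  6.14425767e-04 -9.99999512e-01]] [ 0.37588731  0.34515448 -0.39368013  1.89563109  0.16350884  0.93128425
 -0.2074527 ] [ 0.53700909 -0.0917628   0.18399393] 49.975186586380005
```

View pics/w3.png

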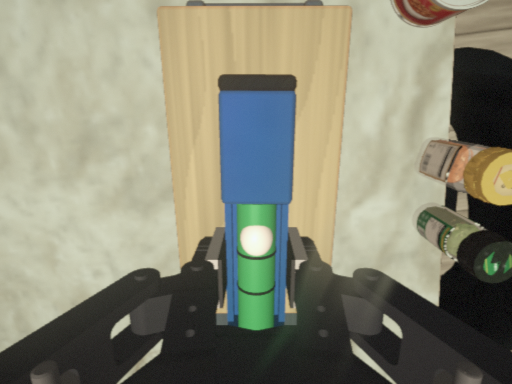

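The level is held straight, with the bubble at (256,240) towards the hinge end. The board edges run from about (165,10) to (180,250) and from (350,10) to (335,250). I'll get the board's axis and slope from these.

Run:
```python
from h import *
z=np.load("w3.npz");p,d=z["p"].astype(int),z["d"]
v,u=np.mgrid[0:384,0:512];D=depthpts(z,np.c_[u.ravel(),v.ravel()],d).reshape(384,512,3)
wood=(p[:,:,0]-p[:,:,2]>40)&(abs(D[:,:,2]-.05)<.02)&(u>140)&(u<380)&(v<230)
P=D[wood];A=np.c_[P[:,:2]-[.5375,-.093],np.ones(len(P))];s=np.linalg.lstsq(A,P[:,2],rcond=None)[0];print("plane",s,len(P))
L=[];Rr=[]
for r in range(15,225,3):
    x=np.nonzero(wood[r])[0]
    if len(x)>20:L.append([x.min(),r]);Rr.append([x.max(),r])
for n,e in(("L",L),("R",Rr)):
    e=np.array(e);Q=D[e[:,1],e[:,0]];
    C=cast(z,e,.05+.005);f=np.polyfit(C[:,1],C[:,0],1);print(n,"angle",90-np.degrees(np.arctan(f[0])),"x at y=-.093",np.polyval(f,-.093),"rms",np.std(C[:,0]-np.polyval(f,C[:,1])))
c=np.nonzero(wood[:,180:200].any(1))[0].min();print("end row",c,D[c+1,256], cast(z,[[200,c],[256,c],[310,c]],.057))
# level in hand: top surface tilt
bl=masks(z["p"])["blue"]&(d>0)&(d<.3);P=D[bl];P=P[(P[:,2]>P[:,2].max()-.02)];t=np.array([.1124,.9937]);w=P[:,:2]@t
print("level top slope",np.polyfit(w,P[:,2],1),rect(D[bl]))
bb=(p.min(2)>170)&(v>200)&(v<280)&(u>225)&(u<290);print("bubble",np.c_[u[bb],v[bb]].mean(0))
# initial top strip: board slope
z=np.load("top0.npz");m=masks(z["p"])["black"];uu=uvs(m,(245,312,165,190));print(rect(cast(z,uu,.052)))
uu=uvs((z["p"][:,:,0].astype(int)-z["p"][:,:,2]>40),(228,330,150,208));Q=depthpts(z,uu,z["d"]);k=abs(Q[:,2]-.05)<.015;print(rect(cast(z,uu[k],.052)))
Q=Q[k];print(np.linalg.lstsq(np.c_[Q[:,:2]-[.5375,-.093],np.ones(len(Q))],Q[:,2],rcond=None)[0])
```

```text
plane [0.00253301 0.03051668 0.05212627] 27956
L angle 84.24915882538707 x at y=-.093 0.457570509052633 rms 0.0002610028703072918
R angle 83.10944689544692 x at y=-.093 0.6133251630237171 rms 0.0002605378876838011
end row 6 [0.55294334 0.05439086 0.05649005] [[0.50838445 0.06002741 0.057     ]
 [0.5530074  0.05495202 0.057     ]
 [0.59603169 0.05005847 0.057     ]]
level top slope [0.17678996 0.21213784] (array([ 0.5382, -0.07  ]), array([0.1072, 0.0294]), 83.3)
bubble [255.56458056 239.70306258]
(array([ 0.5371, -0.0925]), array([0.1832, 0.0278]), 83.36)
(array([ 0.5336, -0.1029]), array([0.322, 0.16 ]), 83.41)
[0.00575268 0.03098799 0.05192799]
```

```bash
python3 -m pendant '{"translation":[[0,0,-1],[-0.04,-0.07,-2],[-0.04,-0.07,-3],[-0.04,-0.07,-3.8],[-0.04,-0.07,-4.4],[-0.04,-0.07,-4.7],[-0.04,-0.07,-4.8],[-0.04,-0.07,-4.8]],"delta_rot":[[0,0,0],[0,0,0],[0,0,0],[0,0,0],[0,0,0],[0,0,0],[0,0,0],[0,0,0]]}'
python3 -m pendant '{"translation":[[0,0,-0.05],[0,0,-0.1],[0,0,-0.15],[0,0,-0.15]],"delta_rot":[[0,0,0],[0,0,0],[0,0,0],[0,0,0]]}'
```

```text
clock: 10.92
tcp_pos: [0.537, -0.0942, 0.0642]
orientation: [2.344, 2.091, 0.001]
contact_force: [-0.1, -0.1, -1.6]
grip_width: 0.0274
gripper_force: 50.1
clock: 11.42
tcp_pos: [0.5375, -0.095, 0.0609]
orientation: [2.344, 2.089, 0.001]
contact_force: [-0.7, -2.9, 4.3]
grip_width: 0.0277
gripper_force: 51.0
```

```bash
python3 -m pendant '{"translation":[[0,0,-0.05],[0,0,-0.08],[0,0,-0.08],[0,0,-0.08]],"delta_rot":[[0,0,0],[0,0,0],[0,0,0],[0,0,0]]}'
```

```text
clock: 11.92
tcp_pos: [0.5376, -0.0954, 0.0596]
orientation: [2.344, 2.088, 0.001]
contact_force: [-2.9, -3.8, 12.6]
grip_width: 0.0279
gripper_force: 52.2
```

```bash
python3 -m pendant '{"translation":[[0,0,0],[0,0,0.05],[0,0,0.05],[0,0,0.05]],"delta_rot":[[0,0,0],[0,0,0],[0,0,0],[0,0,0]]}' 0.7
python3 -m pendant '{"translation":[[0,0,0.5],[0,0,1.5],[0,0,3],[0,0,5],[-0.3,-2,6.5],[-0.6,-4,7],[-0.8,-6.3,7],[-0.8,-6.3,7],[-0.8,-6.3,7],[-0.8,-6.3,7]],"delta_rot":[[0,0,0],[0,0,0],[0,0,0],[0,0,0],[0,0,0],[0,0,0],[0,0,0],[0,0,0],[0,0,0],[0,0,0]]}' 1
python3 - <<'E'
from h import *
o=get_obs();R=cv2.Rodrigues(o["orientation"])[0];print(R,o["joints"],o["tcp_pos"])
p,d,c=snap("wrist","w4");np.savez("w4.npz",p=p,d=d,**c)
p,d,c=snap("top");np.savez("t4.npz",p=p,d=d,**c);cv2.imwrite("pics/t4.png",cv2.resize(p[140:220,220:360,::-1],None,fx=5,fy=5))
E
```

```text
clock: 12.42
tcp_pos: [0.5365, -0.094, 0.0591]
orientation: [-2.344, -2.091, 0.0]
contact_force: [0.9, 0.4, -0.2]
grip_width: 0.0599
gripper_force: 0.0
clock: 13.68
tcp_pos: [0.517, -0.25, 0.2346]
orientation: [-2.342, -2.094, -0.001]
contact_force: [-0.2, -0.0, -0.3]
grip_width: 0.0853
gripper_force: 0.0
[[ 1.11475550e-01  9.93767135e-01  2.87733445e-04]
 [ 9.93767003e-01 -1.11475697e-01  5.59201460e-04]
 [ 5.87791319e-04  2.23602713e-04 -9.99999802e-01]] [ 0.6102548   0.33087106 -0.33438831  1.77975377  0.12242585  1.05121357
  0.12006695] [ 0.51702869 -0.24999342  0.23457012]
```

View pics/w4.png

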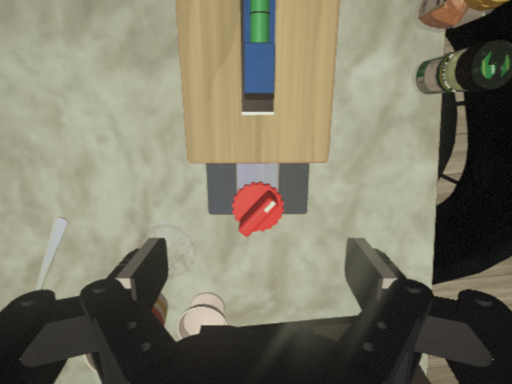

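The level lies on the strip. The knob is at (258,207), with its wing running from about (243,232) to (278,193).

Run:
```python
from h import *
z=np.load("w4.npz");p,d=z["p"],z["d"];m=masks(p)["red"];u=uvs(m,(220,300,170,245));D=depthpts(z,u,d)
print("z pct",np.percentile(D[:,2],[2,10,50,90,98]))
t=D[:,2]>.105;print("wing",t.sum(),rect(D[t]),rect(cast(z,u[t],.114)),D[t].mean(0))
f=(D[:,2]>.07)&(D[:,2]<.095);print("flange",rect(cast(z,u[f],.084)),cv2.minEnclosingCircle(cast(z,u[f],.084)[:,:2].astype(np.float32)))
z=np.load("t4.npz");p,d=z["p"],z["d"];M=masks(p)
u=uvs(M["blue"],(240,315,160,192));print("level",rect(cast(z,u,.094)),len(u))
g=uvs(M["green"],(240,315,160,192));print(cast(z,g,.094).mean(0),rect(cast(z,g,.094)))
w=uvs(p.min(2)>150,(265,292,168,188));print("white",len(w),w.mean(0) if len(w) else 0,cast(z,w,.094).mean(0))
```

```text
z pct [0.08266298 0.08374307 0.08509527 0.1147461  0.115656  ]
wing 587 (array([ 0.5251, -0.2428]), array([0.1198, 0.0334]), 75.13) (array([ 0.5155, -0.2803]), array([0.0446, 0.0272]), 62.41) [ 0.51397666 -0.27920565  0.11610191]
flange (array([ 0.5152, -0.2794]), array([0.0527, 0.0506]), -41.39) ((0.5143262147903442, -0.2803763449192047), 0.02714548073709011)
level (array([ 0.5345, -0.0938]), array([0.1483, 0.0315]), 82.94) 295
[ 0.5358015  -0.09678879  0.094     ] (array([ 0.5364, -0.0934]), array([0.0617, 0.0149]), 82.72)
white 15 [277.13333333 174.13333333] [ 0.54014901 -0.08406077  0.094     ]
```

View pics/t4.png

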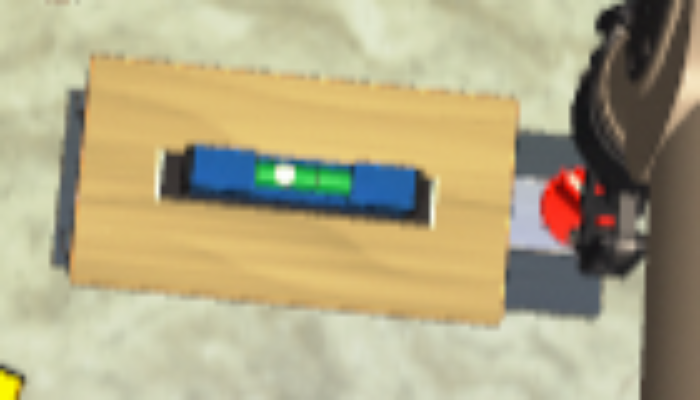

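Run:
```python
from h import *
z=np.load("w4.npz");p,d=z["p"],z["d"];m=masks(p)["red"]|(p.min(2)>200);u=uvs(m,(220,300,170,245));D=depthpts(z,u,d)
c=np.array([.515,-.2805])
t=(D[:,2]>.111)&(D[:,2]<.118)&(np.hypot(*(D[:,:2]-c).T)<.03)
P=D[t];q=P[:,:2]-P[:,:2].mean(0);w,V=np.linalg.eigh(np.cov(q.T));print(t.sum(),u[t].mean(0),P.mean(0),np.degrees(np.arctan2(V[1,1],V[0,1])),np.ptp(q@V,axis=0),rect(P))
```

```text
555 [257.31531532 217.45765766] [ 0.51404466 -0.28037397  0.11425895] -139.30385326163184 [0.01309577 0.0458395 ] (array([ 0.5146, -0.2807]), array([0.0458, 0.0131]), 41.11)
```

```bash
python3 -m pendant '{"translation":[[-0.1,-1.22,0],[-0.1,-1.22,-1],[-0.1,-1.22,-2],[-0.1,-1.22,-3],[-0.1,-1.22,-4],[-0.1,-1.22,-5],[-0.1,-1.22,-5.5],[-0.1,-1.22,-5.8],[-0.1,-1.22,-5.8]],"delta_rot":[[0,0,-2],[0,0,-4],[0,0,-6],[0,0,-8],[0,0,-8.5],[0,0,-8.5],[0,0,-8.5],[0,0,-8.5],[0,0,-8.5]]}' 0.7
python3 -m pendant '{"translation":[[0,0,0],[0,0,0],[0,0,0],[0,0,0],[0,0,0],[0,0,0]],"delta_rot":[[0,0,0],[0,0,0],[0,0,0],[0,0,0],[0,0,0],[0,0,0]]}' 0 60
```

```text
clock: 14.9
tcp_pos: [0.5143, -0.2821, 0.0894]
orientation: [-2.943, -1.099, -0.0]
contact_force: [-0.1, 0.7, 0.5]
grip_width: 0.0597
gripper_force: 0.0
clock: 15.65
tcp_pos: [0.5145, -0.2825, 0.0896]
orientation: [2.942, 1.098, 0.001]
contact_force: [0.8, -1.6, 2.8]
grip_width: 0.0117
gripper_force: 60.1
```

```bash
python3 -m pendant '{"translation":[[0,0,-0.1],[0,0,-0.2],[0,0,-0.3],[0,0,-0.36],[0,0,-0.36],[0,0,-0.36]],"delta_rot":[[0,0,0],[0,0,0],[0,0,0],[0,0,0],[0,0,0],[0,0,0]]}'
```

```text
clock: 16.4
tcp_pos: [0.5147, -0.2826, 0.0837]
orientation: [2.942, 1.098, 0.001]
contact_force: [-8.5, 3.0, 31.3]
grip_width: 0.0119
gripper_force: 64.5
```

```bash
python3 -m pendant '{"translation":[[0,0,0.06],[0,0,0.06],[0,0,0.06],[0,0,0.06],[0,0,0.06],[0,0,0.06],[0,0,0.06],[0,0,0.06],[0,0,0.06],[0,0,0.06],[0,0,0.06],[0,0,0.06]],"delta_rot":[[0,0,-0.5],[0,0,-1.2],[0,0,-2],[0,0,-3],[0,0,-4],[0,0,-5],[0,0,-6],[0,0,-6],[0,0,-6],[0,0,-6],[0,0,-6],[0,0,-6]]}'
python3 -m pendant '{"translation":[[0,0,0],[0,0,0],[0,0,0],[0,0,0],[0,0,0],[0,0,0],[0,0,0],[0,0,0]],"delta_rot":[[0,0,0],[0,0,0],[0,0,0],[0,0,0],[0,0,0],[0,0,0],[0,0,0],[0,0,0]]}'
python3 - <<'E'
from h import *
A=[]
for n in("wrist","top","scene"):
    p,d,c=snap(n);np.savez(n+"5.npz",p=p,d=d,**c);A.append(p)
b=cv2.resize(A[1][160:195,240:315],None,fx=5,fy=5,interpolation=cv2.INTER_CUBIC);s=cv2.resize(A[2][160:205,215:305],None,fx=4,fy=4,interpolation=cv2.INTER_CUBIC)
W=np.zeros((600,800,3),np.uint8);W[:384,:512]=A[0];W[390:390+175,:375]=b;W[390:570,400:760]=s
cv2.imwrite("pics/c5.png",W[:,:,::-1])
E
```

```text
clock: 17.9
tcp_pos: [0.5145, -0.2823, 0.0838]
orientation: [3.127, 0.299, 0.002]
contact_force: [-6.3, 2.0, 21.4]
grip_width: 0.0116
gripper_force: 62.7
clock: 18.9
tcp_pos: [0.5145, -0.2823, 0.0838]
orientation: [3.127, 0.299, 0.002]
contact_force: [-4.8, 2.5, 21.3]
grip_width: 0.0118
gripper_force: 62.7
```

View pics/c5.png

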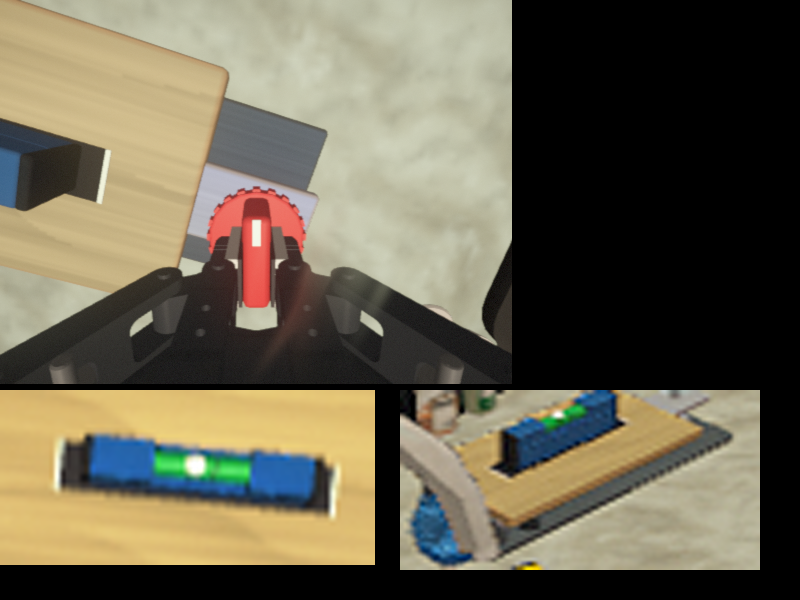

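The composite shows the wing well gripped in line with the fingers. In the top crop the bubble, at (196,464), is slightly to the hinge side of the vial's middle at about (202,465). I'll measure it to subpixel precision.

```bash
cat >> h.py <<'E'
def bubble(z):
    p=z["p"];m=masks(p)
    box=(240,315,160,192);g=uvs(m["green"],box);P=cast(z,g,.094);c0=np.array([.536,-.0935]);t=np.array([.1115,.9938])
    v,u=np.mgrid[160:192,240:315];uv=np.c_[u.ravel(),v.ravel()];Q=cast(z,uv,.094)[:,:2]
    s=(Q-c0)@t;n=(Q-c0)@[t[1],-t[0]]
    k=(abs(s)<.029)&(abs(n)<.011);rgb=p[uv[:,1],uv[:,0]].astype(float)
    w=np.where(k&(abs(s)<.026),np.clip(rgb[:,0]-60,0,None)*(rgb[:,2]>60),0)
    b=(w*s).sum()/w.sum()
    # level ends: blue weight extents, centre of blue+vial
    B=uvs(m["blue"]|m["green"],box);sb=(cast(z,B,.094)[:,:2]-c0)@t
    gs=(P[:,:2]-c0)@t
    return dict(b=b*1e3,n=int((w>0).sum()),green=np.round([gs.min()*1e3,gs.max()*1e3,(gs.min()+gs.max())*500],1),level=np.round([sb.min()*1e3,sb.max()*1e3,(sb.min()+sb.max())*500],1))
E
python3 - <<'E'
from h import *
for n in("t4","top5"):
    z=np.load(n+".npz");print(n,bubble(z))
    if n=="top5": print(z["p"][170:180,268:292,0]); print(z["p"][170:180,268:292,2])
E
```

```text
t4 {'b': np.float64(10.69507097172239), 'n': 37, 'green': array([-30.6,  30.8,   0.1]), 'level': array([-74.5,  73.6,  -0.4])}
top5 {'b': np.float64(4.065767727727685), 'n': 42, 'green': array([-30.6,  30.8,   0.1]), 'level': array([-74.2,  74.6,   0.2])}
[[ 47  76  76 193 197 204 205 206 217 226 226 226 237 236 237 236 236 236
  236 236 236 235 235 234]
 [ 38  38  38  23  36  74  74  77 122 165 166 164 206 204 208 208 207 216
  216 225 226 224 214 205]
 [ 37  37  42  22  28  30  29  28  29  32  80  87  32  36  74  76  77 121
  121 162 163 161 112  76]
 [ 39  38  49  42  37  36  30  31  31 157 211 216 195  27  25  34  27  26
   30  32  33  33  34  39]
 [ 38  37  46  63  67  68  68  73  74 234 252 252 252  83  36  39  30  28
   26  27  28  26  38  37]
 [ 38  37  43  53  72  76  78  87  90 223 252 252 248 107  69  71  67  72
   70  66  62  59  41  37]
 [ 37  38  39  28  28  22  27  28  32 142 236 237 198  55  76  78  80  87
   87  81  79  78  45  40]
 [ 36  35  40  33  31  32  34  31  32  34  67  97  28  30  30  27  25  29
   28  32  36  42  47  38]
 [ 29  28  35  36  37  36  39  38  3
[... 477 characters left out ...]
70 196  76  70  68  66  64  64 129 190 197 166  77  77 101  96  92
  105 124 146 129 104 171]
 [172 173 174  92  93  94  93  96  96 203 248 251 242  92  70  61  65  65
   62  59  78  76 120 170]
 [173 174 142  82  97  99 100 106 108 198 251 254 241 112  90  86  91  95
   94  90  89  87 148 174]
 [176 179 138  86  71  72  74  64  65 124 219 224 184  83  88  93  99 107
  108 104 102 102 174 178]
 [153 155 149 143 129 130 131 122 122  96 110 122  81  87  63  72  72  65
   66  67  70  76 188 181]
 [ 87  90 137 158 155 162 172 170 168 142 155 157 137 139 126 129 130 122
  122  97  99  68 191 182]
 [ 76  76  96  99  94 112 134 130 125 129 151 148 154 155 154 163 178 168
  167 151 152  79 163 166]]
```

```bash
sed -i 's/rgb\[:,0\]-60,0,None)\*(rgb\[:,2\]>60)/rgb[:,0]-105,0,None)*(rgb[:,2]>115)*(rgb[:,1]>150)/' h.py
python3 -m pendant '{"translation":[[0,0,0],[0,0,0],[0,0,0],[0,0,0],[0,0,0],[0,0,0],[0,0,0],[0,0,0],[0,0,0],[0,0,0],[0,0,0],[0,0,0]],"delta_rot":[[0,0,-0.4],[0,0,-0.9],[0,0,-1.5],[0,0,-2.1],[0,0,-2.5],[0,0,-2.8],[0,0,-2.8],[0,0,-2.8],[0,0,-2.8],[0,0,-2.8],[0,0,-2.8],[0,0,-2.8]]}'
python3 -m pendant '{"translation":[[0,0,0],[0,0,0],[0,0,0],[0,0,0],[0,0,0],[0,0,0],[0,0,0],[0,0,0],[0,0,0],[0,0,0],[0,0,0],[0,0,0]],"delta_rot":[[0,0,0],[0,0,0],[0,0,0],[0,0,0],[0,0,0],[0,0,0],[0,0,0],[0,0,0],[0,0,0],[0,0,0],[0,0,0],[0,0,0]]}'
python3 - <<'E'
from h import *
for n in("t4","top5"): print(n,bubble(np.load(n+".npz")))
p,d,c=snap("top");np.savez("top6.npz",p=p,d=d,**c);z=np.load("top6.npz");print(bubble(z))
print(z["p"][172:178,270:291,0])
b=cv2.resize(p[165:185,265:295],None,fx=16,fy=16,interpolation=cv2.INTER_CUBIC)
p,d,c=snap("scene");np.savez("scene6.npz",p=p,d=d,**c)
s=cv2.resize(p[155:185,240:270],None,fx=10,fy=10,interpolation=cv2.INTER_CUBIC)
W=np.zeros((330,800,3),np.uint8);W[:320,:480]=b;W[:300,490:790]=s;cv2.imwrite("pics/c6.png",W[:,:,::-1])
E
```

```text
clock: 20.55
tcp_pos: [0.5145, -0.2822, 0.0838]
orientation: [3.14, -0.084, 0.002]
contact_force: [-5.2, 2.8, 21.8]
grip_width: 0.0115
gripper_force: 62.8
clock: 22.05
tcp_pos: [0.5146, -0.2822, 0.0838]
orientation: [3.14, -0.084, 0.002]
contact_force: [-4.8, 1.9, 21.3]
grip_width: 0.0122
gripper_force: 62.8
t4 {'b': np.float64(11.872780378234044), 'n': 16, 'green': array([-30.6,  30.8,   0.1]), 'level': array([-74.5,  73.6,  -0.4])}
top5 {'b': np.float64(4.828694284183474), 'n': 16, 'green': array([-30.6,  30.8,   0.1]), 'level': array([-74.2,  74.6,   0.2])}
{'b': np.float64(1.48659619929939), 'n': 16, 'green': array([-30.6,  30.8,   0.1]), 'level': array([-74.2,  74.6,   0.2])}
[[ 49  25  28  24  32  27  26  34  33  76  74  30  36  76  77  77 119 120
  163 162 116]
 [ 48  45  42  35  32  26  30  35 152 210 210 196  27  28  31  25  24  32
   30  32  34]
 [ 47  63  60  67  66  68  74  76 231 252 252 252  79  39  33  29  29  28
   27  29  38]
 [ 42  51  55  73  77  80  88  91 222 252 252 248 103  68  66  69  71  71
   65  62  43]
 [ 35  29  28  25  23  28  26  40 141 235 238 196  57  73  77  78  87  86
   78  77  43]
 [ 31  34  33  30  32  34  32  35  27  66 101  28  36  22  27  27  28  29
   34  29  37]]
```

View pics/c6.png

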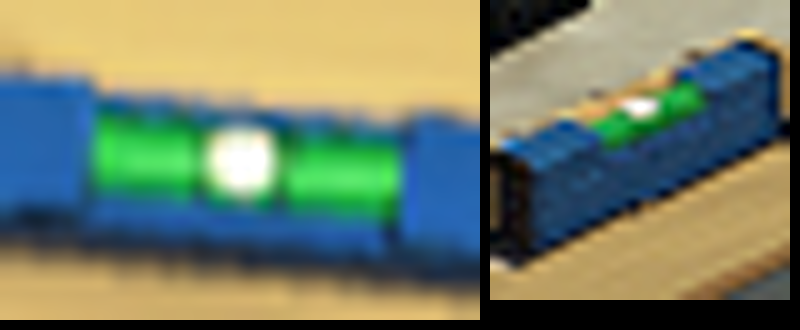

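The bubble, near x=241 in the enlarged crop, sits almost between the dark lines at about 200 and 283. I'll use the lines themselves as the reference.

Run:
```python
from h import *
c0=np.array([.536,-.0935]);t=np.array([.1115,.9938])
for n in("t4","top5","top6"):
    z=np.load(n+".npz");p=z["p"]
    v,u=np.mgrid[166:184,266:296];uv=np.c_[u.ravel(),v.ravel()];Q=cast(z,uv,.094)[:,:2];s=(Q-c0)@t*1e3;l=(Q-c0)@[t[1],-t[0]]*1e3
    g=p[uv[:,1],uv[:,0],1].astype(float);r=p[uv[:,1],uv[:,0],0];k=(g>r+0)|(r>110)
    # vial rows: central |l|<4 around vial's own lateral centre
    gm=masks(p)["green"][uv[:,1],uv[:,0]]&(abs(s)<32);lc=l[gm].mean();c=abs(l-lc)<3.5
    e=np.arange(-35,36,2.5);print(n,"lat",round(lc,1))
    print([ (round(a),int(g[c&(s>=a)&(s<a+2.5)].mean()),int(r[c&(s>=a)&(s<a+2.5)].mean())) for a in e if (c&(s>=a)&(s<a+2.5)).any()])
    dk=c&(g<150)&(abs(s)<20);w=150-g[dk];
    for lo,hi in((-14,-3),(3,14)):
        q=(s[dk]>lo)&(s[dk]<hi)
        if q.any(): print("  dark",lo,round((w[q]*s[dk][q]).sum()/w[q].sum(),2),q.sum())
z=np.load("scene6.npz");p=z["p"]
v,u=np.mgrid[155:185,240:270];uv=np.c_[u.ravel(),v.ravel()];Q=cast(z,uv,.093)[:,:2];s=(Q-c0)@t*1e3
rgb=p[uv[:,1],uv[:,0]].astype(float);w=np.clip(rgb[:,0]-150,0,None)*(rgb[:,2]>130)
gm=masks(p)["green"][uv[:,1],uv[:,0]];w=w*(abs(s)<25)*(rgb[:,1]>150)
print("scene bubble",(w*s).sum()/w.sum(),(w>0).sum(),"green",s[gm].min(),s[gm].max())
```

```text
t4 lat 0.2
[(-35, 112, 44), (-32, 207, 56), (-28, 200, 51), (-25, 211, 67), (-22, 223, 75), (-20, 204, 57), (-18, 216, 71), (-15, 218, 76), (-12, 163, 86), (-10, 160, 73), (-8, 217, 70), (-5, 217, 68), (-2, 206, 57), (0, 213, 59), (2, 207, 57), (5, 228, 192), (8, 241, 235), (10, 253, 251), (12, 253, 251), (15, 250, 246), (18, 225, 88), (20, 216, 74), (22, 216, 72), (25, 217, 70), (28, 179, 57), (30, 165, 52), (32, 101, 37), (35, 99, 37)]
top5 lat 0.8
[(-35, 108, 46), (-32, 225, 78), (-30, 206, 59), (-28, 218, 70), (-25, 218, 73), (-22, 229, 87), (-20, 218, 70), (-18, 222, 79), (-15, 220, 73), (-12, 197, 78), (-10, 181, 71), (-8, 194, 72), (-5, 214, 81), (-2, 238, 198), (0, 253, 248), (2, 251, 247), (5, 253, 252), (10, 243, 228), (12, 223, 82), (15, 224, 80), (18, 223, 78), (20, 218, 68), (22, 220, 72), (25, 220, 69), (28, 205, 53), (30, 219, 63), (32, 122, 44), (35, 101, 37)]
top6 lat 1.1
[(-35, 104, 41), (-32, 215, 77), (-30, 208, 62), (-28, 219, 71), (-25, 223, 78), (-22, 228, 87), (-20, 218, 71), (-18, 220, 73), (-15, 220, 71), (-12, 219, 73), (-10, 199, 68), (-8, 170, 80), (-5, 245, 222), (-2, 247, 238), (0, 253, 252), (2, 253, 252), (5, 242, 226), (10, 188, 83), (12, 222, 81), (15, 220, 74), (18, 221, 77), (20, 217, 66), (22, 219, 70), (25, 212, 57), (28, 200, 51), (30, 218, 63), (32, 121, 45), (35, 101, 38)]
scene bubble -4.059377758715247 60 green -35.24316304414136 30.285006062180088
```

Run:
```python
from h import *
from scipy.ndimage import map_coordinates as mc
c0=np.array([.536,-.0935]);t=np.array([.1115,.9938]);nn=np.array([t[1],-t[0]])
s=np.arange(-.045,.0451,.0005)
for f,h,lats in(("top5",.092,(-2,0,2)),("top6",.092,(-2,0,2)),("scene6",.092,(-4,-2,0,2))):
    z=np.load(f+".npz");p=z["p"].astype(float);R=cv2.Rodrigues(z["rvec"])[0]
    for l in lats:
        X=np.c_[c0+s[:,None]*t+nn*l*1e-3,np.full(len(s),h)];uv=cv2.projectPoints(X,z["rvec"],z["tvec"],z["K"],None)[0][:,0]
        S=np.array([mc(p[:,:,i],[uv[:,1],uv[:,0]],order=1) for i in range(3)])
        r=S[0];gb=S[1]-S[2]  # green dominance marks vial; red marks bubble
        def cross(y,th,up):
            i=np.nonzero((y[:-1]<th)!=(y[1:]<th))[0];return [round(1e3*(s[j]+.0005*(th-y[j])/(y[j+1]-y[j])),1) for j in i]
        print(f,l,"vial",cross(gb+r*.5,50,1),"bubble",cross(r,150,1))
```

```text
top5 -2 vial [np.float64(-31.9), np.float64(32.0)] bubble [np.float64(-1.3), np.float64(10.1)]
top5 0 vial [np.float64(-32.0), np.float64(32.0)] bubble [np.float64(-1.9), np.float64(11.6)]
top5 2 vial [np.float64(-32.0), np.float64(32.1)] bubble [np.float64(-2.3), np.float64(11.8)]
top6 -2 vial [np.float64(-31.6), np.float64(32.1)] bubble [np.float64(-4.3), np.float64(6.5)]
top6 0 vial [np.float64(-31.8), np.float64(32.4)] bubble [np.float64(-5.1), np.float64(8.0)]
top6 2 vial [np.float64(-31.8), np.float64(32.5)] bubble [np.float64(-5.6), np.float64(8.5)]
scene6 -4 vial [np.float64(-32.7), np.float64(27.1)] bubble []
scene6 -2 vial [np.float64(-33.8), np.float64(25.9)] bubble [np.float64(-4.9), np.float64(3.0)]
scene6 0 vial [np.float64(-34.9), np.float64(25.4)] bubble [np.float64(-9.3), np.float64(4.6)]
scene6 2 vial [np.float64(-36.1), np.float64(25.5)] bubble [np.float64(-11.6), np.float64(4.2)]
```

```bash
python3 -m pendant '{"translation":[[0,0,0],[0,0,0],[0,0,0],[0,0,0],[0,0,0],[0,0,0],[0,0,0],[0,0,0],[0,0,0],[0,0,0],[0,0,0],[0,0,0]],"delta_rot":[[0,0,-0.3],[0,0,-0.7],[0,0,-1],[0,0,-1],[0,0,-1],[0,0,-1],[0,0,-1],[0,0,-1],[0,0,-1],[0,0,-1],[0,0,-1],[0,0,-1]]}'
python3 -m pendant '{"translation":[[0,0,0],[0,0,0],[0,0,0],[0,0,0],[0,0,0],[0,0,0],[0,0,0],[0,0,0]],"delta_rot":[[0,0,0],[0,0,0],[0,0,0],[0,0,0],[0,0,0],[0,0,0],[0,0,0],[0,0,0]]}'
python3 - <<'E'
from h import *
from scipy.ndimage import map_coordinates as mc
c0=np.array([.536,-.0935]);t=np.array([.1115,.9938]);nn=np.array([t[1],-t[0]]);s=np.arange(-.045,.0451,.0005)
for n in("top","scene"):
    p,d,z=snap(n);p=p.astype(float)
    for l in(-2,0,2):
        X=np.c_[c0+s[:,None]*t+nn*l*1e-3,np.full(len(s),.092)];uv=cv2.projectPoints(X,z["rvec"],z["tvec"],z["K"],None)[0][:,0]
        S=[mc(p[:,:,i],[uv[:,1],uv[:,0]],order=1) for i in range(3)]
        def cross(y,th):
            i=np.nonzero((y[:-1]<th)!=(y[1:]<th))[0];return [float(round(1e3*(s[j]+.0005*(th-y[j])/(y[j+1]-y[j])),1)) for j in i]
        print(n,l,cross(S[1]-S[2]+S[0]*.5,50),cross(S[0],150))
E
```

```text
clock: 23.65
tcp_pos: [0.5145, -0.2822, 0.0838]
orientation: [-3.134, 0.22, -0.002]
contact_force: [-5.3, 2.2, 22.1]
grip_width: 0.012
gripper_force: 62.8
clock: 24.65
tcp_pos: [0.5145, -0.2822, 0.0838]
orientation: [-3.134, 0.22, -0.002]
contact_force: [-4.8, 1.8, 21.4]
grip_width: 0.0118
gripper_force: 62.8
top -2 [-31.5, 32.5] [-5.4, 5.9]
top 0 [-31.8, 32.5] [-6.2, 7.4]
top 2 [-31.8, 32.6] [-7.1, 7.6]
scene -2 [-34.7, 25.9] []
scene 0 [-36.0, 25.5] [-9.6, -1.2]
scene 2 [-37.3, 25.4] [-11.8, -0.8]
```

```bash
python3 -c "
from bench import *
print(get_obs()['contact_force']);print(hand_in())"
```

```text
[-4.17847182  1.90390706 21.8398238 ]
the job is handed in; nothing more can be done
None
```

The job is handed in: the level was tipped to about 30°, laid on the middle of the strip, pressed and released, and the knob is held pushed down with about 21 N, with the bubble within about 0.5 mm of midway in both camera views, at 25 s of the 69 s allowed.

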